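# Load a rack under the counterweighted splash guard

## Robot

A 6-joint arm with a two-finger parallel gripper is mounted at the origin on a cart in front of the work surface, level with it; the furniture and walls round the work are solid. World frame = base frame: x ahead of the robot, y to its left, z up, the work surface at z = 0. Lengths are in m, angles in rad, forces in N, time in s.
With the tool pointing down it reaches from about 0.35 to 0.775 m from the base axis. Payload 7.3 kg.
Tool frame: the origin (TCP) lies on the centre line of the jaws, within the pads' length; the fingertips stand 22 mm ahead of it and the grasp point (between the pads) lies 3 mm ahead of it; z points along the fingers, y is the line along which they close (so a half turn about z gives the same grasp; the last joint's range is limited). The gripper opens to 92 mm and grips with 3 to 60 N. Pads are 19 mm wide; open, the fingers measure 130 mm over their backs; the gripper's body (75 mm by 190 mm) begins 47 mm behind the grasp point.
Start: joints at [-1.469, 0.342, 1.524, -0, 1.275, -0.146], TCP at [0.129, -0.509, 0.249] pointing down, gripper open.
Joint ranges: [-2.53, 2.53], [-0.77, 2.02], [0.04, 2.7], [-1, 4.14], [0.28, 2.66], [-3.11, 3.11]. Speed limits (rad/s): [2.57, 2.57, 3.14, 3.14, 3.14, 3.14].

## Interface

Orientations are given as a rotation vector (axis times angle).
In Python, from rig import readout, get_image, ctrl gives the robot as it stands. The module is installed in compiled form; this text tells all that it offers.
- The arm moves only by the tool jog_arm, never from a script. Its argument "motion" is a list of rows, each an object with "fingers": the gripper command: -1 is fully open, 1 is shut, values between are in proportion; "delta_pos": the shift along the tool's x, y, z in mm, a list of three; "spin": the turn about the tool's z in degrees. A call has 1 to 5 rows; each row shifts and turns the commanded pose from where the row before left it, along the tool's axes as they then stand; what a row does not reach is not made up. A row lasts 1/12 s, in which the tool goes at most 41.7 mm and 7.16 degrees, less where a joint would pass 70% of its speed; a pose out of reach is approached as far as the arm can. A call with a gripper value outside its range is refused whole. The fingers move at their own pace and stop on an object; the grip force is fixed at half the most. Time passes only in rows, so rows that do not move let the fingers close. It gives the time, the measured TCP pose, the force and the opening at its end, in the units of the state.
- readout.sense(): the state, without advancing time (a new reading comes with each control period).
- get_image(name): name is "scene" or "top" or "wrist"; returns a dict with "frame" (420x560x3 uint8, red, green, blue), "depth" (420x560 float32, m along the optical axis (not along the pixel's ray), 0 where there is no reading), "intrinsics" (3x3 intrinsics, pixels), "world_to_cam" (4x4, takes a point from world to camera coordinates). Camera axes: x right, y up, looking along -z (the intrinsics and any distortion apply to the point x, -y, -z); pixel columns grow to the right and rows downward; lengths in m; the calibration is good to about 2 mm. A picture is of the moment at which its call begins.
- ctrl.sign_off(): hands the job in, once; it reports no verdict.
The state is a dict: "clock": time; "joints": joint angles; "joint_velocities": joint speeds; "joint_torque": joint torques, N m; "tcp_pos": TCP position; "tcp_rot": TCP orientation; "contact_force": force on the tool from outside, world axes, zero at the start; "torque": the same for the moment, N m; "width": finger opening in m.
Only numpy, scipy, OpenCV 4.12 (cv2) and the standard library are available. Lean on these libraries where they do the work, as an engineer would, in place of code of your own. Each camera call takes 0.05 s, during which the arm holds its last target. There are 200 camera calls.

## Task

Load the blue tube rack into the sample lane. Reach under the orange lip of the clear splash guard and gently push the guard up with the fingertips, past its balance point, so that it falls back on its stops and stays open by itself; then gently push the rack lengthwise along the bench into the lane until its leading end is right against the end wall, and leave it there with the guard up. Only push: do not pinch, grip or lift anything, keep the rack upright and flat on the bench, and leave the vial, the dropper bottle, the petri dish and the timer where they are.

Things in the scene. Friction and masses are not known exactly. Their poses are not given: they have to be found in the camera images.
- lane: fixed sample lane, no floor: the rack slides on the worktop. Origin on the worktop mid-lane; y runs along the lane from mouth to end wall, x to the rear, z up; mm. Inside width 70 (x -35 to 35): aluminium front rail 24 high (outer side x -39, 3 high foot to x -54), white back panel 60 high. Grey brackets 104 high at x 44 to 88, y -98 and 98. Place and yaw vary
- lane_mouth (a point): worktop level, mid-width, where the straight rails begin (y -105 of the lane); from there 42 long flares, 24 high, widen the mouth from 70 to about 103 mm, ending 38 mm further out. Axes as the lane's
- lane_end (a point): worktop level, mid-width, on the black rubber face of the white end wall (72 high), y +75 of the lane. The rack's leading end stops here. Axes as the lane's
- guard_pivot (a point): middle of the guard's pivot shaft, which runs along the lane's y at x +66, 70 above the worktop. Axes as the lane's
- guard (a joint): opening angle of the clear guard, rad: 0 down over the lane (start), 1.65 back on its rubber stops. A steel counterweight bar behind the pivot balances it at about 0.85 rad: below that it falls shut when let go, above it falls open and stays; a damped hinge slows both (1 to 2 s). 1 to 3 N up under the lip raises it. Open, it stands behind x +35 of the lane, up to 0.23 m high
- guard_lip (a point): middle of the underside of the orange lip, a level strip 172 long (lane's y), 40 wide, 5 thick, that juts out at the top of the guard's front panel; moves with it. Shut: 110 above the worktop at x -74 of the lane, outer edge x -94; panel below it at x -57, down to 44, end panels bar the mouth likewise. It swings about the pivot at radius 0.145 m: up, then back; at 1.2 rad it is 0.215 m up at x +52
- rack: blue acrylic tube rack, seven capped tubes seated tight in it, about 0.3 kg, slides on the worktop. 62 (x) by 148 (y) by 66 high, caps to 90 high; origin at the centre of its underside. Stands before the mouth, its y about along the lane's y; push the flat end cheek at y -74, 3 to 66 above the worktop. Home, its origin is within a few mm of the lane's
- vial: small brown vial, white cap, 25 wide, 50 high, just in front of the rack; loose bystander, origin at the centre of its underside; leave alone
- dropper: white dropper bottle with blue cap, 27 wide, 63 high; loose bystander, origin at the centre of its underside; leave alone
- petri: closed petri dish, 62 wide, 16 high; loose bystander, origin at the centre of its underside; leave alone
- timer: white lab timer, 66 by 58 by 20; loose bystander, origin at the centre of its underside; leave alone
Mind the look-alikes: they are no part of the job. There is more than one size of the rack; the job needs the larger.

How it is judged:
On the way, in this order (a step that is already met when the one before it is completed fails the run):
1. the guard has been pushed past its balance point and lies back on its stops, the fingers off it, the rack still outside (value of joint guard above 1.5 rad and contact force between the fingers and guard below 0.2 N and y of rack in the frame of lane below -0.1 m), for 0.2 s.
2. the rack has been pushed home against the end wall (y of rack in the frame of lane above -0.004 m and value of joint guard above 1.5 rad), for 0.2 s.
At the end, for the whole second after the job is handed in: The guard stays open on its stops (above 1.5 rad) by itself, and the rack stands flat and still in the lane, between its rails, its end within about 5 mm of the end wall (all of step 2 and x of rack in the frame of lane between -0.008 and 0.008 m and height (world z) of rack below 0.006 m and angle between rack's own z axis and vertical below 0.06 rad and linear speed of rack below 0.01 m/s); the robot touches nothing.
It fails at once if the rack is lifted more than 12 mm or tipped more than 15 degrees (height (world z) of rack above 0.012 m or angle between rack's own z axis and vertical above 0.26 rad).
It fails at once if the rack or the guard is gripped or pressed hard (over 35 N) (contact force between the fingers and rack above 35 N or contact force between the fingers and guard above 35 N).
It fails at once if a bystander is moved more than 20 mm (distance of any of vial, dropper, petri, timer from where it was at the start of the episode above 0.02 m).
It also fails if it takes over 58 s, if anything falls off the work surface, if the arm or the gripper's body presses on something with over 40 N, if the wrist force passes 120 N, or if a joint passes its speed limit or range.

## Working session

There is one attempt and no reset: what is moved stays moved. The work goes in short steps, Python scripts to look and compute and a tool call to move; the robot and the scene stay as the last step left them, time stands still between calls to the robot, and variables do not carry over. Pictures are saved under pics/ and viewed, on a budget of 10 in all, crops included, one or two more only if the job needs it, and the job is handed in when it is done.

Besides the shell and the picture viewer there is one more tool, called after "Call:" as name(argument=value, ...) on one line, values as JSON. jog_arm: Moves the arm, as the interface text tells. Its arguments: {"type":"object","properties":{"motion":{"type":"array","items":{"type":"object","properties":{"fingers":{"type":"number"},"delta_pos":{"type":"array","items":{"type":"number"}},"spin":{"type":"number"}}}}},"required":["motion"]}

```bash
mkdir -p pics; cat > h.py <<'E'
import numpy as np, cv2
from rig import readout, get_image, ctrl
def grab(n):
    g=get_image(n); np.savez(f'/tmp/{n}.npz',**g); return g
def load(n): return dict(np.load(f'/tmp/{n}.npz'))
def save(g,fn,crop=None,k=1):
    f=g['frame'][:,:,::-1]
    if crop: a,b,c,d=crop; f=f[b:d,a:c]
    cv2.imwrite('pics/'+fn,cv2.resize(f,None,fx=k,fy=k,interpolation=cv2.INTER_CUBIC))
def pt(g,u,v,d=None,z=None):
    K=g['intrinsics'];T=np.linalg.inv(g['world_to_cam'])
    r=np.linalg.inv(K)@[u,v,1]; r=np.array([r[0],-r[1],-1.])
    if z is not None: d=(z-T[2,3])/(T[:3,:3]@r)[2]
    if d is None: d=float(g['depth'][int(v),int(u)])
    return T[:3,:3]@(r*d)+T[:3,3]
def proj(g,p):
    c=(g['world_to_cam']@np.r_[p,1])[:3]; q=g['intrinsics']@[c[0],-c[1],-c[2]]; return q[:2]/q[2]
E
python3 - <<'E'
from h import *
for n in('scene','top'):
    g=grab(n); save(g,n+'0.png'); print(n,np.linalg.inv(g['world_to_cam'])[:3,3].round(3))
print(readout.sense())
E
```

```text
scene [-0.056  1.204  0.914]
top [0.375 0.094 1.557]
{'clock': 0.1, 'joints': array([-1.46899987e+00,  3.42630901e-01,  1.52490262e+00,  1.05226012e-05,
        1.27536925e+00, -1.45981016e-01]), 'joint_velocities': array([ 0.00048878, -0.00367352, -0.00268921,  0.00058024,  0.00326501,
       -0.00039261]), 'joint_torque': array([ 1.37299503e-03, -4.32005739e+01, -2.44692993e+01,  7.18665076e-02,
        5.25779079e-02, -5.07903155e-05]), 'tcp_pos': array([ 0.1287579 , -0.50864   ,  0.24813251]), 'tcp_rot': array([-3.11621529e+00, -3.88046469e-01, -6.12409291e-05]), 'contact_force': array([ 0.01346457, -0.45692337,  1.17110373]), 'torque': array([-0.02911078,  0.03009731,  0.03982572]), 'width': 0.09175252270431346}
```

View pics/scene0.png

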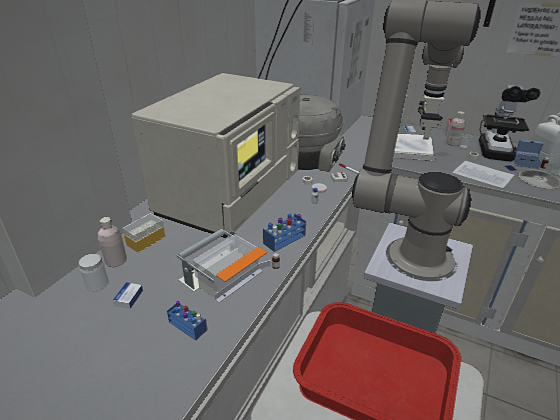

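View pics/top0.png

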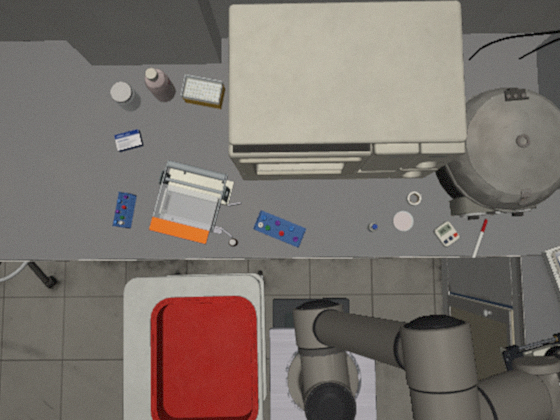

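The top view shows the lane with its orange lip at about (180,230). There are two racks: the larger at (280,228), in front of the mouth on the right, and a smaller look-alike at (124,210). The first fits, as it is larger and stands before the mouth with the vial at (233,241) beside it. I'll confirm in a crop.

```bash
python3 - <<'E'
from h import *
g=load('top'); save(g,'top_c.png',(100,150,320,260),3.6)
s=load('scene'); save(s,'scene_c.png',(160,200,330,320),4.6)
E
```

```text
(no output)
```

View pics/top_c.png

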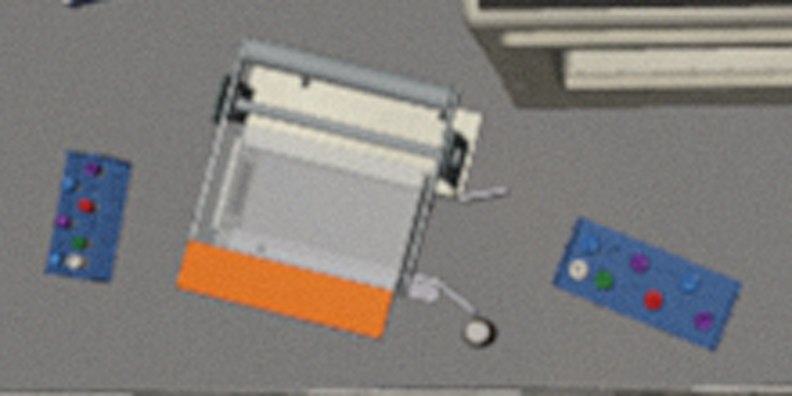

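View pics/scene_c.png

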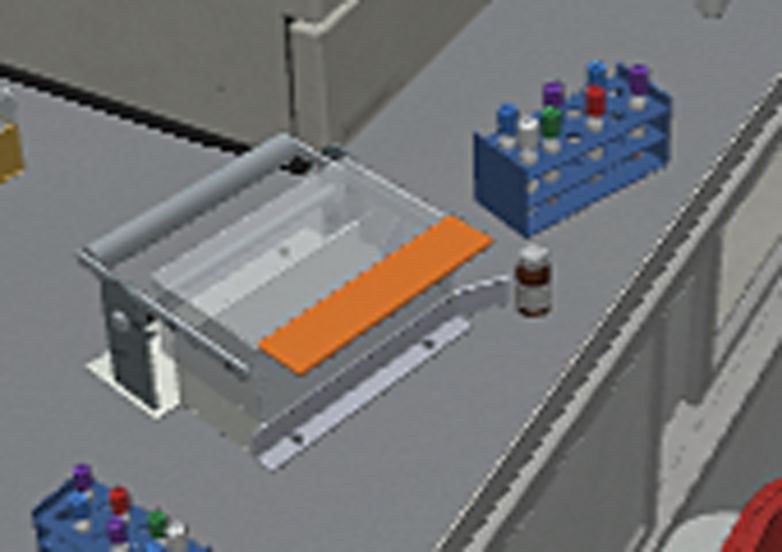

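```bash
python3 - <<'E'
from h import *
g=load('top'); P=lambda u,v,z: pt(g,100+u/3.6-.5+.14,150+v/3.6-.5+.14,z=z)
lip=[P(u,v,.115) for u,v in((193,241),(178,288),(381,338),(394,292))]
rk=[P(u,v,.066) for u,v in((580,218),(741,282),(714,350),(555,286))]
for n,l in(('lip',lip),('rack',rk)):
    print(n,[p[:2].round(4).tolist() for p in l])
r=(rk[0]+rk[3]-rk[1]-rk[2]); a=np.arctan2(-r[0],r[1]); print('rack yaw',np.degrees(a),'c',np.mean(rk,0))
r=(lip[0]+lip[1]-lip[2]-lip[3]); A=np.arctan2(-r[0],r[1]); c=np.mean(lip,0)
ex=np.array([np.cos(A),np.sin(A)]);ey=np.array([-np.sin(A),np.cos(A)])
o=c[:2]+.074*ex
print('lane yaw',np.degrees(A),'origin',o, 'len',np.linalg.norm(r)/2)
L=lambda p:(np.array([(p[:2]-o)@ex,(p[:2]-o)@ey])*1000).round(1)
print('lip',[L(p) for p in lip]);print('rack',[L(p) for p in rk],L(np.mean(rk,0)))
print('vial',P(478,331,.05),L(P(478,331,.05)))
print('flares',L(P(507,190,.024)),L(P(478,317,.024)))
print('brackets/bench front edge',[P(u,388,0)[:2] for u in(100,700)])
np.savez('lane.npz',o=o,A=A)
# orange & rack check from scene depth
s=load('scene')
for n,u,v,z in(('lipfl',300,374,.115),('lipbr',452,216,.115),('lipfr',492,240,.115),('lipbl',260,348,.115)):
    print(n,L(pt(s,160+u/4.6-.4,200+v/4.6-.4,z=z)))
for n,u,v in(('rackTL',475,134),('rack front TL',529,184),('rackTR',671,97)):
    print(n,L(pt(s,160+u/4.6-.4,200+v/4.6-.4,z=.066)))
E
```

```text
lip [[0.4899, 0.4902], [0.4521, 0.5018], [0.4102, 0.3376], [0.447, 0.3273]]
rack [[0.5094, 0.1801], [0.4547, 0.0469], [0.3987, 0.07], [0.453, 0.2012]]
rack yaw -22.41022157470161 c [0.45394602 0.12456863 0.066     ]
lane yaw -14.529725075877774 origin [0.52145142 0.39566935] len 0.16898753156121474
lip [array([-54.2,  83.6]), array([-93.8,  85.3]), array([-93.1, -84.1]), array([-54.9, -84.9])]
rack [array([  42.4, -211.7]), array([  22.8, -354.4]), array([ -37.1, -346. ]), array([ -17.5, -205.4])] [   2.7 -279.4]
vial [0.41681624 0.26711756 0.05      ] [ -69.  -150.7]
flares [  53.8 -141.6] [ -57.6 -144.6]
brackets/bench front edge [array([0.37230695, 0.6008006 ]), array([0.36725583, 0.08140988])]
lipfl [-94.3  89.1]
lipbr [-57.  -81.7]
lipfr [-93.8 -81. ]
lipbl [-59.4  89.9]
rackTL [  41.3 -208.4]
rack front TL [ -29.4 -189.8]
rackTR [ -37.3 -344.7]
```

The larger rack is the one before the mouth: its measured 144 x 61 mm footprint matches, and the left one is shorter. Lane yaw is about -14.5°, and the rack is yawed -22.4° at lane (3,-279). The vial is at lane (-69,-151). First I'll spin so that tool x and -y match lane x and y.

Call:
jog_arm(motion=[{"fingers":-1,"delta_pos":[0,0,0],"spin":7.16},{"fingers":-1,"delta_pos":[0,0,0],"spin":7.16},{"fingers":-1,"delta_pos":[0,0,0],"spin":7.16},{"fingers":-1,"delta_pos":[0,0,0],"spin":7.16},{"fingers":-1,"delta_pos":[12,-36,0],"spin":0}])

```text
clock: 0.52
tcp_pos: [0.1473, -0.4805, 0.248]
tcp_rot: [3.112, -0.411, -0.001]
contact_force: [0.2, 0.7, 0.6]
width: 0.0919
```

Call:
jog_arm(motion=[{"fingers":-1,"delta_pos":[12,-36,0],"spin":0},{"fingers":-1,"delta_pos":[12,-36,0],"spin":0},{"fingers":-1,"delta_pos":[12,-36,0],"spin":0},{"fingers":-1,"delta_pos":[12,-36,0],"spin":0},{"fingers":-1,"delta_pos":[12,-36,0],"spin":0}])

```text
clock: 0.93
tcp_pos: [0.2528, -0.316, 0.2485]
tcp_rot: [-3.116, 0.396, 0.0]
contact_force: [0.5, -1.0, -0.5]
width: 0.0917
```

Call:
jog_arm(motion=[{"fingers":-1,"delta_pos":[12,-36,0],"spin":0},{"fingers":-1,"delta_pos":[12,-36,0],"spin":0},{"fingers":-1,"delta_pos":[12,-36,0],"spin":0},{"fingers":-1,"delta_pos":[12,-36,0],"spin":0},{"fingers":-1,"delta_pos":[12,-36,0],"spin":0}])

```text
clock: 1.35
tcp_pos: [0.3558, -0.1566, 0.2487]
tcp_rot: [3.117, -0.395, -0.0]
contact_force: [1.1, -0.3, 0.0]
width: 0.0917
```

Call:
jog_arm(motion=[{"fingers":-1,"delta_pos":[2,-37,0],"spin":0},{"fingers":-1,"delta_pos":[2,-37,0],"spin":0},{"fingers":-1,"delta_pos":[0,-37,0],"spin":0},{"fingers":-1,"delta_pos":[0,-37,0],"spin":0},{"fingers":-1,"delta_pos":[-6,-37,0],"spin":0}])

```text
clock: 1.77
tcp_pos: [0.4001, 0.023, 0.2486]
tcp_rot: [3.117, -0.395, 0.001]
contact_force: [0.9, -0.5, -0.6]
width: 0.0915
```

Call:
jog_arm(motion=[{"fingers":-1,"delta_pos":[-10,-37,0],"spin":0},{"fingers":-1,"delta_pos":[-10,-37,0],"spin":0},{"fingers":-1,"delta_pos":[-10,-37,0],"spin":0},{"fingers":-1,"delta_pos":[-10,-37,0],"spin":0},{"fingers":-1,"delta_pos":[-10,-37,0],"spin":0}])

```text
clock: 2.18
tcp_pos: [0.3966, 0.2148, 0.2485]
tcp_rot: [3.116, -0.394, -0.001]
contact_force: [1.6, -0.6, -0.2]
width: 0.0917
```

Call:
jog_arm(motion=[{"fingers":-1,"delta_pos":[-10,-37,0],"spin":0},{"fingers":-1,"delta_pos":[-10,-37,0],"spin":0},{"fingers":-1,"delta_pos":[-11,-37,0],"spin":0},{"fingers":-1,"delta_pos":[-11,-37,0],"spin":0},{"fingers":-1,"delta_pos":[-10,-37,0],"spin":0}])

```text
clock: 2.6
tcp_pos: [0.3923, 0.4069, 0.2482]
tcp_rot: [3.116, -0.394, -0.001]
contact_force: [0.3, -0.9, -0.0]
width: 0.0921
```

```bash
cat >> h.py <<'E'
_l=np.load('lane.npz');o=_l['o'];A=float(_l['A']);ex=np.array([np.cos(A),np.sin(A)]);ey=np.array([-np.sin(A),np.cos(A)])
L=lambda p:(np.array([(p[:2]-o)@ex,(p[:2]-o)@ey,p[2] if len(p)>2 else 0])*1000).round(1)
W=lambda x,y,z:np.r_[o+ex*x/1e3+ey*y/1e3,z/1e3]
def st():
    s=readout.sense(); r=s['tcp_rot']; print(s['clock'],'lane tcp',L(s['tcp_pos']),'yaw-lane',np.degrees(2*np.arctan2(r[1],r[0])-A)%360,s['contact_force'].round(1),s['joints'].round(2),s['width'])
E
python3 -c "
from h import *
st()"
```

```text
2.6 lane tcp [-127.9  -21.5  248.2] yaw-lane 0.1111537137065384 [ 0.3 -0.9 -0. ] [ 0.67  0.42  1.41 -0.    1.31  2.49] 0.09207239142303036
```

Call:
jog_arm(motion=[{"fingers":-1,"delta_pos":[0,-5,30],"spin":0},{"fingers":-1,"delta_pos":[0,-5,38],"spin":0},{"fingers":-1,"delta_pos":[0,-5,38],"spin":0},{"fingers":-1,"delta_pos":[0,-5,30],"spin":0},{"fingers":-1,"delta_pos":[0,0,10],"spin":0}])

```text
clock: 3.02
tcp_pos: [0.3958, 0.4231, 0.0975]
tcp_rot: [3.111, -0.393, -0.009]
contact_force: [-0.8, -0.9, -0.5]
width: 0.0915
```

```bash
python3 -c "
from h import *
st()
g=grab('scene'); save(g,'s1.png',(150,170,330,310),4.4)"
```

```text
3.0167 lane tcp [-128.5   -4.9   97.5] yaw-lane 0.11798142702281623 [-0.8 -0.9 -0.5] [0.69 0.6  1.55 0.   1.   2.51] 0.09153897542678138
```

View pics/s1.png

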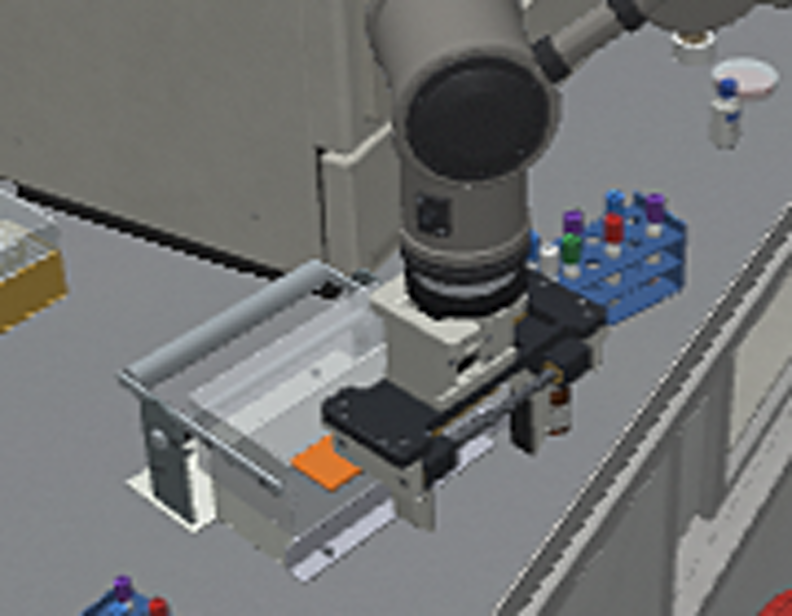

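The fingers stand in front of the lip, tips about 35 mm below its edge, with the vial clear. I'll approach to contact.

Call:
jog_arm(motion=[{"fingers":-1,"delta_pos":[10,0,0],"spin":0},{"fingers":-1,"delta_pos":[8,0,0],"spin":0},{"fingers":-1,"delta_pos":[4,0,-2],"spin":0},{"fingers":-1,"delta_pos":[2,0,-5],"spin":0},{"fingers":-1,"delta_pos":[2,0,-6],"spin":0}])

```text
clock: 3.48
tcp_pos: [0.4223, 0.4189, 0.1179]
tcp_rot: [-3.114, 0.396, 0.004]
contact_force: [-9.1, 4.5, 2.7]
width: 0.0915
```

Call:
jog_arm(motion=[{"fingers":-1,"delta_pos":[-8,0,0],"spin":0},{"fingers":-1,"delta_pos":[0,0,15],"spin":0},{"fingers":-1,"delta_pos":[0,0,9],"spin":0},{"fingers":-1,"delta_pos":[0,0,0],"spin":0},{"fingers":-1,"delta_pos":[0,0,0],"spin":0}])

```text
clock: 3.9
tcp_pos: [0.416, 0.4196, 0.0919]
tcp_rot: [3.116, -0.396, 0.0]
contact_force: [0.1, 0.3, -0.3]
width: 0.0916
```

```bash
python3 -c "
from h import *
st()"
```

```text
3.9 lane tcp [-108.1   -3.3   91.9] yaw-lane 0.0585749012961809 [ 0.1  0.3 -0.3] [ 0.66  0.62  1.53 -0.    0.99  2.48] 0.09155901745355521
```

Call:
jog_arm(motion=[{"fingers":-1,"delta_pos":[5,0,-2],"spin":0},{"fingers":-1,"delta_pos":[3,0,-8],"spin":0},{"fingers":-1,"delta_pos":[3,0,-9],"spin":0},{"fingers":-1,"delta_pos":[3,0,-9],"spin":0},{"fingers":-1,"delta_pos":[3,0,-9],"spin":0}])

```text
clock: 4.32
tcp_pos: [0.4315, 0.4157, 0.1297]
tcp_rot: [3.116, -0.395, -0.002]
contact_force: [-0.7, 0.2, -1.1]
width: 0.0921
```

```bash
python3 -c "
from h import *
st()
g=grab('scene'); save(g,'s2.png',(150,170,330,310),4.4)"
```

```text
4.3167 lane tcp [-92.1  -3.2 129.7] yaw-lane 0.09413888388703467 [-0.7  0.2 -1.1] [0.64 0.59 1.47 0.   1.09 2.46] 0.09213464359535384
```

View pics/s2.png

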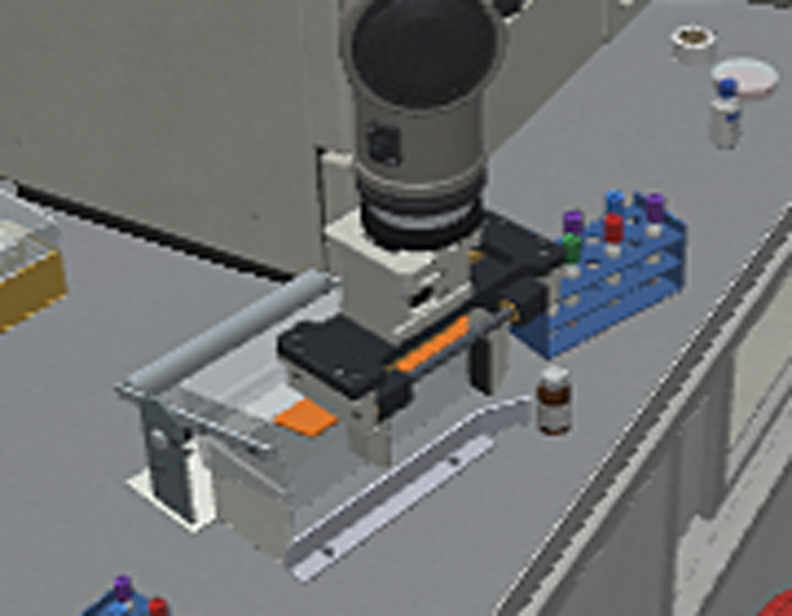

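The lip has risen with the fingers to about 0.2 rad, at roughly 1 N, so I'll carry on along the arc.

Call:
jog_arm(motion=[{"fingers":-1,"delta_pos":[4.4,0,-8],"spin":0},{"fingers":-1,"delta_pos":[4.4,0,-8],"spin":0},{"fingers":-1,"delta_pos":[4.4,0,-8],"spin":0},{"fingers":-1,"delta_pos":[4.4,0,-8],"spin":0},{"fingers":-1,"delta_pos":[5.7,0,-7],"spin":0}])

```text
clock: 4.78
tcp_pos: [0.4554, 0.4096, 0.1686]
tcp_rot: [-3.117, 0.395, -0.001]
contact_force: [0.3, -0.3, -0.6]
width: 0.0921
```

Call:
jog_arm(motion=[{"fingers":-1,"delta_pos":[5.7,0,-7],"spin":0},{"fingers":-1,"delta_pos":[5.7,0,-7],"spin":0},{"fingers":-1,"delta_pos":[5.7,0,-7],"spin":0},{"fingers":-1,"delta_pos":[6.8,0,-5],"spin":0},{"fingers":-1,"delta_pos":[6.8,0,-5],"spin":0}])

```text
clock: 5.2
tcp_pos: [0.4849, 0.402, 0.1993]
tcp_rot: [-3.117, 0.395, -0.0]
contact_force: [-0.7, 0.0, -0.2]
width: 0.0917
```

```bash
python3 -c "
from h import *
st()
g=grab('scene'); save(g,'s3.png',(150,150,330,290),4.4)"
```

```text
5.2 lane tcp [-36.9  -3.1 199.3] yaw-lane 0.08839220840309281 [-0.7  0.  -0.2] [ 0.57  0.57  1.29 -0.    1.28  2.39] 0.09174201880360577
```

View pics/s3.png

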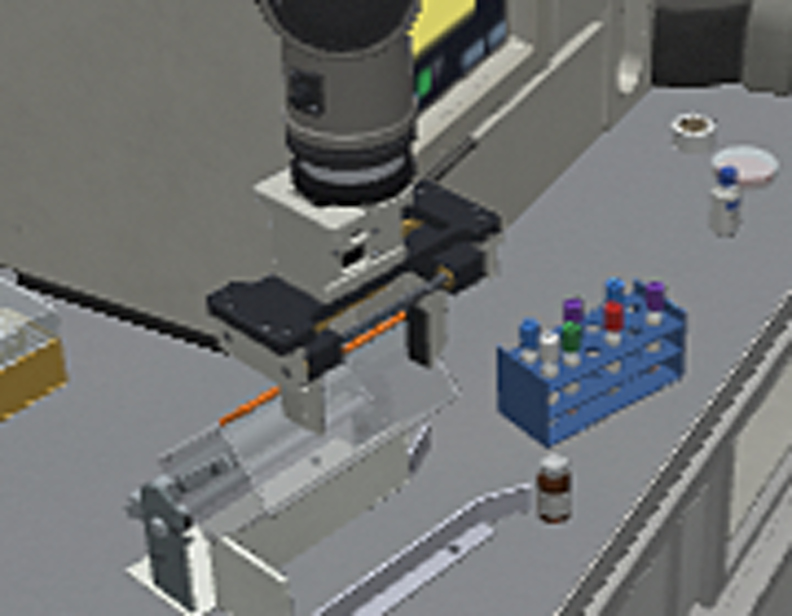

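The guard is at about 0.7 rad with the lip on the fingers. I'll push it past balance to about 1.1 rad, then hold while it falls.

Call:
jog_arm(motion=[{"fingers":-1,"delta_pos":[7,0,-5],"spin":0},{"fingers":-1,"delta_pos":[7,0,-5],"spin":0},{"fingers":-1,"delta_pos":[7.5,0,-4],"spin":0},{"fingers":-1,"delta_pos":[7.5,0,-4],"spin":0},{"fingers":-1,"delta_pos":[7.5,0,-3],"spin":0}])

```text
clock: 5.67
tcp_pos: [0.5205, 0.3928, 0.2202]
tcp_rot: [-3.117, 0.395, -0.001]
contact_force: [0.4, 0.1, 0.3]
width: 0.0917
```

Call:
jog_arm(motion=[{"fingers":-1,"delta_pos":[8,0,-2],"spin":0},{"fingers":-1,"delta_pos":[8,0,-1],"spin":0},{"fingers":-1,"delta_pos":[0,0,0],"spin":0},{"fingers":-1,"delta_pos":[0,0,0],"spin":0},{"fingers":-1,"delta_pos":[0,0,0],"spin":0}])

```text
clock: 6.08
tcp_pos: [0.5348, 0.3891, 0.2222]
tcp_rot: [3.116, -0.395, -0.001]
contact_force: [0.0, -0.5, 1.0]
width: 0.0918
```

Call:
jog_arm(motion=[{"fingers":-1,"delta_pos":[-20,0,0],"spin":0},{"fingers":-1,"delta_pos":[-30,0,0],"spin":0},{"fingers":-1,"delta_pos":[-30,20,0],"spin":0},{"fingers":-1,"delta_pos":[0,36,0],"spin":0},{"fingers":-1,"delta_pos":[0,36,0],"spin":0}])

```text
clock: 6.5
tcp_pos: [0.4321, 0.3203, 0.2224]
tcp_rot: [3.117, -0.388, -0.001]
contact_force: [0.8, -0.8, 0.3]
width: 0.0915
```

```bash
python3 -c "
from h import *
st()
g=grab('scene'); save(g,'s4.png',(130,120,330,276),4)"
```

```text
6.5 lane tcp [-67.6 -95.4 222.4] yaw-lane 0.34577642328931507 [ 0.8 -0.8  0.3] [0.5  0.39 1.53 0.   1.22 2.31] 0.0915225686693555
```

View pics/s4.png

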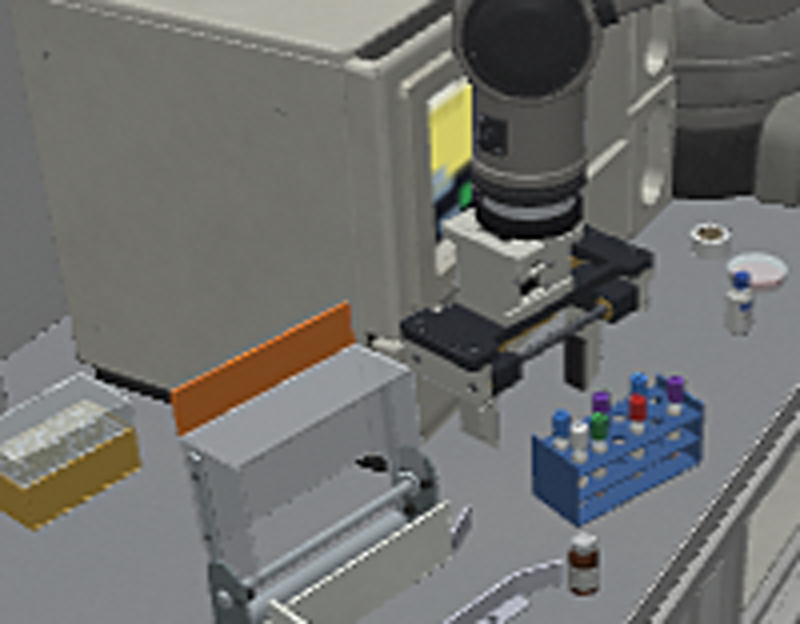

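The guard is now up against its stops and the fingers are clear. I'll go behind the rack with the fingers open, the leading finger's back facing the cheek. At lane x about 4 the flat finger should turn the rack flush.

Call:
jog_arm(motion=[{"fingers":-1,"delta_pos":[8,37,0],"spin":0},{"fingers":-1,"delta_pos":[8,37,0],"spin":0},{"fingers":-1,"delta_pos":[8,37,0],"spin":0},{"fingers":-1,"delta_pos":[8,37,0],"spin":0},{"fingers":-1,"delta_pos":[8,37,0],"spin":0}])

```text
clock: 6.97
tcp_pos: [0.4264, 0.1295, 0.2228]
tcp_rot: [-3.117, 0.393, -0.001]
contact_force: [0.1, -0.7, 0.2]
width: 0.0917
```

Call:
jog_arm(motion=[{"fingers":-1,"delta_pos":[8,37,0],"spin":0},{"fingers":-1,"delta_pos":[8,37,0],"spin":0},{"fingers":-1,"delta_pos":[8,37,0],"spin":0},{"fingers":-1,"delta_pos":[8,37,0],"spin":0},{"fingers":-1,"delta_pos":[0,0,0],"spin":0}])

```text
clock: 7.38
tcp_pos: [0.4212, -0.0256, 0.2229]
tcp_rot: [3.113, -0.403, 0.002]
contact_force: [1.3, -0.5, 0.6]
width: 0.0918
```

```bash
python3 -c "
from h import *
st()
t=load('top')
for n,u,v,z in(('dropper',373,227,.06),('petri',403,221,.01)): print(n,L(pt(t,u,v,z=z)))"
```

```text
7.3833 lane tcp [   8.6 -433.   222.9] yaw-lane 359.7720543097039 [ 1.3 -0.5  0.6] [-0.24  0.18  1.83 -0.    1.13  1.59] 0.09184644098745283
dropper [  74.5 -549.6   60. ]
petri [ 119.5 -642.5   10. ]
```

Call:
jog_arm(motion=[{"fingers":-1,"delta_pos":[-4,2,36],"spin":0},{"fingers":-1,"delta_pos":[0,0,40],"spin":0},{"fingers":-1,"delta_pos":[0,0,40],"spin":0},{"fingers":-1,"delta_pos":[0,0,38],"spin":0},{"fingers":-1,"delta_pos":[0,0,0],"spin":0}])

```text
clock: 7.8
tcp_pos: [0.4126, -0.02, 0.0632]
tcp_rot: [-3.115, 0.395, 0.02]
contact_force: [-1.4, 0.4, -0.8]
width: 0.0919
```

Call:
jog_arm(motion=[{"fingers":-1,"delta_pos":[0,-6,0],"spin":0},{"fingers":-1,"delta_pos":[0,-6,0],"spin":0},{"fingers":-1,"delta_pos":[0,-8,0],"spin":0},{"fingers":-1,"delta_pos":[0,-8,0],"spin":0},{"fingers":-1,"delta_pos":[0,-8,0],"spin":0}])

```text
clock: 8.22
tcp_pos: [0.4274, 0.0142, 0.0706]
tcp_rot: [3.116, -0.394, 0.007]
contact_force: [-0.2, -3.1, 1.6]
width: 0.092
```

Call:
jog_arm(motion=[{"fingers":-1,"delta_pos":[0,-8,0],"spin":0},{"fingers":-1,"delta_pos":[0,-8,0],"spin":0},{"fingers":-1,"delta_pos":[0,-8,0],"spin":0},{"fingers":-1,"delta_pos":[0,-8,0],"spin":0},{"fingers":-1,"delta_pos":[0,-4,0],"spin":0}])

```text
clock: 8.63
tcp_pos: [0.4352, 0.0493, 0.0687]
tcp_rot: [-3.117, 0.394, -0.0]
contact_force: [-0.6, -2.9, 2.0]
width: 0.092
```

```bash
python3 -c "
from h import *
st()
g=grab('top'); save(g,'t1.png',(140,110,340,260),4)"
```

```text
8.6333 lane tcp [   3.4 -356.9   68.7] yaw-lane 0.1219259558914132 [-0.6 -2.9  2. ] [-0.06  0.44  1.98 -0.    0.72  1.76] 0.09198192183438035
```

View pics/t1.png

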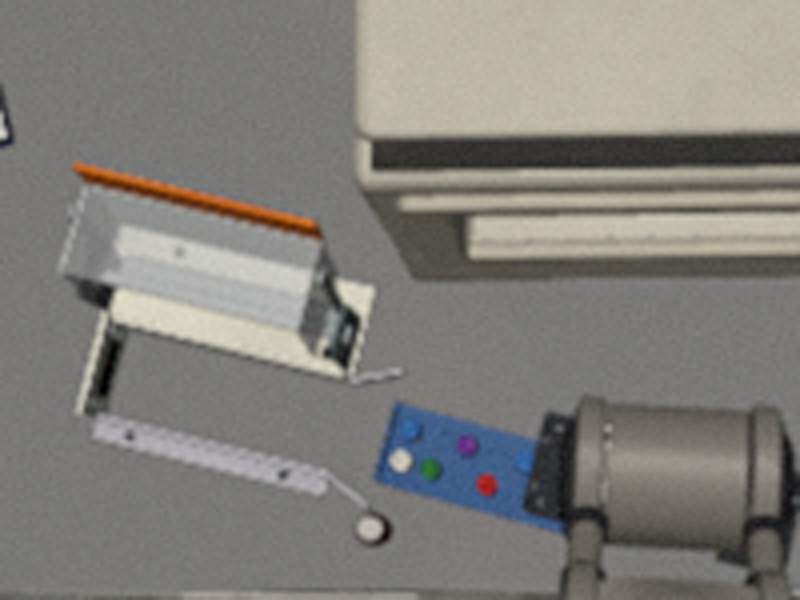

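The guard is open on its stops. The rack has turned parallel to the lane; its leading corners are at about (398,402) and (376,483), and the vial at (371,528) is untouched. I'll measure the lateral fit.

```bash
python3 -c "
from h import *
g=load('top'); P=lambda u,v,z: L(pt(g,140+u/4-.375,110+v/4-.375,z=z))
for n,u,v,z in(('lead rear',398,402,.066),('lead front',376,483,.066),('mid front',540,525,.066),('vial',371,528,.05),('flare r',403,372,.024),('flare f',366,508,.024),('panel near corner',350,378,.06),('panel far',113,313,.06),('rail near',327,472,.024),('rail far',97,417,.024),('wall top front',80,413,.072),('wall top rear',103,315,.072)): print(n,P(u,v,z))"
```

```text
lead rear [  27.1 -148.5   66. ]
lead front [ -35.8 -147.7   66. ]
mid front [ -36.6 -274.3   66. ]
vial [ -69.2 -150.6   50. ]
flare r [  53.1 -141.4   24. ]
flare f [ -55.3 -140.    24. ]
panel near corner [  36.3 -108.1   60. ]
panel far [41.1 79.3 60. ]
rail near [ -35.8 -103.8   24. ]
rail far [-37.5  79.8  24. ]
wall top front [-38.5  80.3  72. ]
wall top rear [37. 83. 72.]
```

Call:
jog_arm(motion=[{"fingers":-1,"delta_pos":[0,6,0],"spin":0},{"fingers":-1,"delta_pos":[-8,0,0],"spin":0},{"fingers":-1,"delta_pos":[0,-6,0],"spin":0},{"fingers":-1,"delta_pos":[0,-9,0],"spin":0},{"fingers":-1,"delta_pos":[0,-10,0],"spin":0}])

```text
clock: 9.1
tcp_pos: [0.4319, 0.069, 0.0686]
tcp_rot: [3.116, -0.397, -0.001]
contact_force: [0.1, -0.8, -1.1]
width: 0.0919
```

Call:
jog_arm(motion=[{"fingers":-1,"delta_pos":[0,-10,0],"spin":0},{"fingers":-1,"delta_pos":[0,-10,0],"spin":0},{"fingers":-1,"delta_pos":[0,-10,0],"spin":0},{"fingers":-1,"delta_pos":[0,-10,0],"spin":0},{"fingers":-1,"delta_pos":[0,-10,0],"spin":0}])

```text
clock: 9.52
tcp_pos: [0.4446, 0.1183, 0.0687]
tcp_rot: [3.117, -0.394, -0.0]
contact_force: [0.2, -2.0, -0.6]
width: 0.0919
```

Call:
jog_arm(motion=[{"fingers":-1,"delta_pos":[0,-10,0],"spin":0},{"fingers":-1,"delta_pos":[0,-10,0],"spin":0},{"fingers":-1,"delta_pos":[0,-10,0],"spin":0},{"fingers":-1,"delta_pos":[0,-10,0],"spin":0},{"fingers":-1,"delta_pos":[0,-10,0],"spin":0}])

```text
clock: 9.93
tcp_pos: [0.4571, 0.1665, 0.0687]
tcp_rot: [3.117, -0.395, -0.0]
contact_force: [-0.4, -2.3, -0.2]
width: 0.092
```

```bash
python3 -c "
from h import *
st()
g=grab('top'); save(g,'t2.png',(140,110,340,260),4)"
```

```text
9.9333 lane tcp [  -4.8 -238.    68.7] yaw-lane 0.0875107688191183 [-0.4 -2.3 -0.2] [ 0.19  0.5   1.85 -0.    0.79  2.01] 0.09199702477269328
```

View pics/t2.png

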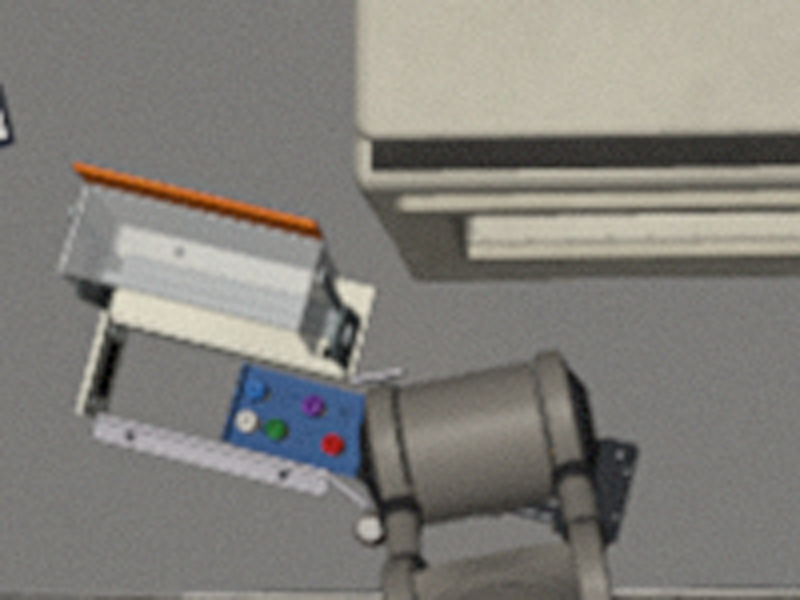

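The rack is between the rails and straight, the guard is open and the vial is in place. About 100 mm remains.

Call:
jog_arm(motion=[{"fingers":-1,"delta_pos":[-1,-10,0],"spin":0},{"fingers":-1,"delta_pos":[0,-10,0],"spin":0},{"fingers":-1,"delta_pos":[0,-10,0],"spin":0},{"fingers":-1,"delta_pos":[0,-10,0],"spin":0},{"fingers":-1,"delta_pos":[0,-10,0],"spin":0}])

```text
clock: 10.4
tcp_pos: [0.469, 0.215, 0.0689]
tcp_rot: [3.117, -0.395, 0.001]
contact_force: [2.3, -4.2, 1.7]
width: 0.0918
```

Call:
jog_arm(motion=[{"fingers":-1,"delta_pos":[0,-9,0],"spin":0},{"fingers":-1,"delta_pos":[0,-8,0],"spin":0},{"fingers":-1,"delta_pos":[0,-6,0],"spin":0},{"fingers":-1,"delta_pos":[0,-4,0],"spin":0},{"fingers":-1,"delta_pos":[0,-4,0],"spin":0}])

```text
clock: 10.82
tcp_pos: [0.4762, 0.2445, 0.0687]
tcp_rot: [3.116, -0.395, -0.0]
contact_force: [1.2, -5.3, 2.2]
width: 0.0919
```

```bash
python3 -c "
from h import *
st()"
```

```text
10.8167 lane tcp [  -5.9 -157.7   68.7] yaw-lane 0.09740503502270648 [ 1.2 -5.3  2.2] [ 0.33  0.57  1.71 -0.    0.86  2.15] 0.09190653089883909
```

Call:
jog_arm(motion=[{"fingers":-1,"delta_pos":[0,-4,0],"spin":0},{"fingers":-1,"delta_pos":[0,-3,0],"spin":0},{"fingers":-1,"delta_pos":[0,-3,0],"spin":0},{"fingers":-1,"delta_pos":[0,-3,0],"spin":0},{"fingers":-1,"delta_pos":[0,-2,0],"spin":0}])

```text
clock: 11.23
tcp_pos: [0.4799, 0.259, 0.0686]
tcp_rot: [3.117, -0.395, -0.0]
contact_force: [1.3, -4.8, 1.9]
width: 0.0915
```

Call:
jog_arm(motion=[{"fingers":-1,"delta_pos":[0,-1,0],"spin":0},{"fingers":-1,"delta_pos":[0,-1,0],"spin":0},{"fingers":-1,"delta_pos":[0,-1,0],"spin":0}])

```text
clock: 11.48
tcp_pos: [0.4806, 0.2616, 0.0686]
tcp_rot: [3.116, -0.395, -0.0]
contact_force: [1.0, -4.0, 1.5]
width: 0.0919
```

```bash
python3 -c "
from h import *
st()"
```

```text
11.4833 lane tcp [  -5.9 -140.1   68.6] yaw-lane 0.08458847457411717 [ 1.  -4.   1.5] [ 0.36  0.59  1.68 -0.    0.87  2.18] 0.0919155541494547
```

Call:
jog_arm(motion=[{"fingers":-1,"delta_pos":[0,-1.5,0],"spin":0},{"fingers":-1,"delta_pos":[0,-1.5,0],"spin":0}])

```text
clock: 11.65
tcp_pos: [0.4814, 0.2646, 0.0687]
tcp_rot: [3.117, -0.395, -0.0]
contact_force: [1.9, -4.3, 0.8]
width: 0.0917
```

Call:
jog_arm(motion=[{"fingers":-1,"delta_pos":[0,-1.5,0],"spin":0},{"fingers":-1,"delta_pos":[0,-1,0],"spin":0}])

```text
clock: 11.82
tcp_pos: [0.482, 0.2671, 0.0687]
tcp_rot: [3.117, -0.395, 0.0]
contact_force: [0.6, -7.7, 2.8]
width: 0.0918
```

Call:
jog_arm(motion=[{"fingers":-1,"delta_pos":[0,-1,0],"spin":0},{"fingers":-1,"delta_pos":[0,0,0],"spin":0}])

```text
clock: 11.98
tcp_pos: [0.482, 0.2671, 0.0687]
tcp_rot: [3.115, -0.394, -0.001]
contact_force: [0.6, -8.7, 3.7]
width: 0.0919
```

```bash
python3 -c "
from h import *
st()
g=grab('top'); save(g,'t3.png',(140,130,260,250),5)"
```

```text
11.9833 lane tcp [  -5.9 -134.3   68.7] yaw-lane 0.1048400007695385 [ 0.6 -8.7  3.7] [ 0.37  0.59  1.67 -0.    0.88  2.19] 0.09191345376148359
```

View pics/t3.png

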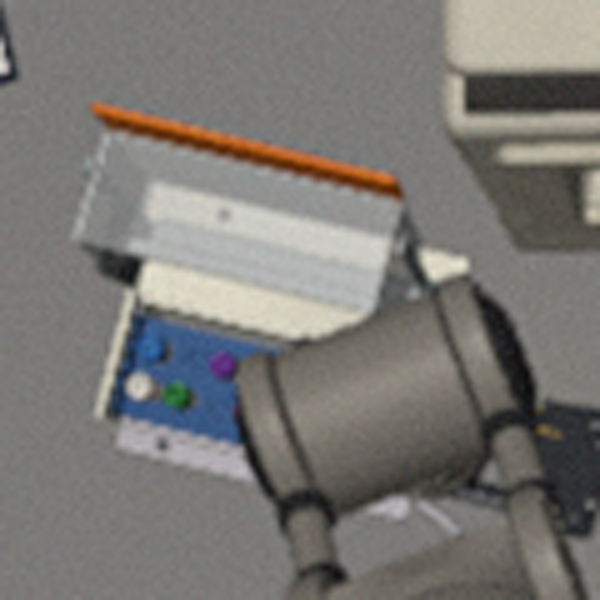

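Call:
jog_arm(motion=[{"fingers":-1,"delta_pos":[0,-1.5,0],"spin":0},{"fingers":-1,"delta_pos":[0,0,0],"spin":0},{"fingers":-1,"delta_pos":[0,0,0],"spin":0}])

```text
clock: 12.28
tcp_pos: [0.4821, 0.2673, 0.0688]
tcp_rot: [3.113, -0.394, -0.002]
contact_force: [-1.3, -14.8, 7.2]
width: 0.0919
```

The force rises with no further travel, so the rack is against the wall. I'll retreat straight back, then up, and check.

Call:
jog_arm(motion=[{"fingers":-1,"delta_pos":[0,5,0],"spin":0},{"fingers":-1,"delta_pos":[0,15,0],"spin":0},{"fingers":-1,"delta_pos":[0,30,0],"spin":0},{"fingers":-1,"delta_pos":[0,38,0],"spin":0},{"fingers":-1,"delta_pos":[0,38,0],"spin":0}])

```text
clock: 12.7
tcp_pos: [0.4504, 0.1473, 0.0685]
tcp_rot: [-3.116, 0.392, 0.0]
contact_force: [0.8, -0.3, 0.2]
width: 0.0918
```

Call:
jog_arm(motion=[{"fingers":-1,"delta_pos":[0,20,-30],"spin":0},{"fingers":-1,"delta_pos":[0,20,-30],"spin":0},{"fingers":-1,"delta_pos":[0,20,-30],"spin":0},{"fingers":-1,"delta_pos":[0,0,0],"spin":0},{"fingers":-1,"delta_pos":[0,0,0],"spin":0}])

```text
clock: 13.12
tcp_pos: [0.4369, 0.0892, 0.1601]
tcp_rot: [-3.115, 0.397, -0.006]
contact_force: [-0.1, 1.0, -0.9]
width: 0.0917
```

```bash
python3 -c "
from h import *
st()
g=grab('top'); save(g,'t4.png',(140,130,280,250),5)"
```

```text
13.1167 lane tcp [  -4.9 -317.9  160.1] yaw-lane 359.9995679312474 [-0.1  1.  -0.9] [0.03 0.3  1.86 0.   0.97 1.85] 0.09167092858619971
```

View pics/t4.png

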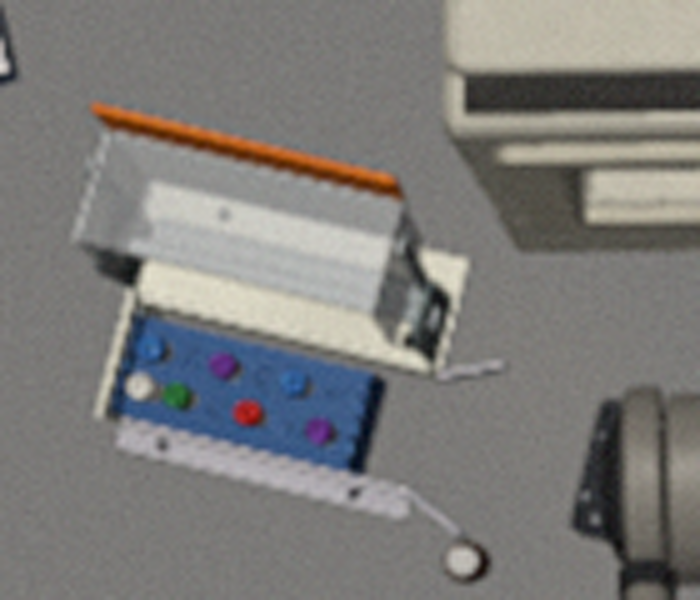

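The picture shows the rack flat between the rails, its end against the wall at about (125,365). The guard is open, the vial is unmoved at (463,560) and the arm is clear, so I'm handing in.

```bash
python3 -c "
from h import *
g=load('top')
P=lambda u,v,z: L(pt(g,140+u/5-.4,130+v/5-.4,z=z))
print(P(383,376,.066),P(358,470,.066),P(463,560,.05))
print(ctrl.sign_off())"
```

```text
[ 26.1 -77.5  66. ] [-32.3 -77.3  66. ] [ -69.2 -150.1   50. ]
the job is handed in; nothing more can be done
None
```

I pushed the guard open and the rack home, and handed the job in at about 13 s of the 58 s allowed; sign-off gave no verdict.

**Guard:** I pushed the orange lip with the fingertips to about 1.1 rad. It then fell back on its stops and stayed open in every later picture. The tool can only point down in this interface, so I pressed on the lip's outer edge and raised it along its arc, rather than lifting from squarely underneath. A first brief touch on the lip read about 10 N; the readings during the push itself were about 1 N.

**Rack:** I squared the larger blue rack to the lane and pushed it in by its end cheek until it stopped against the end wall. There the force rose to about 16 N with no further travel.

**Last checks:**
- **Position along the lane:** the trailing end read y about -77 mm, against -74 mm when fully home. Earlier readings of the rack's ends also came out about 3 mm low, so I take the stall against the wall as the better evidence.
- **Position across the lane:** the rack was about 3 mm to the front of centre, between the rails.
- **Bystanders:** the vial measured within 1 mm of where it started. I did not re-measure the dropper, petri dish or timer, but the arm never came near them.
- **Robot:** the arm was clear of everything.

I viewed 12 pictures, two over the budget of 10.

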